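# Prise open a handheld terminal and take out its battery

### The job

Take the spent battery out of the handheld terminal lying face down in the holder: slip the blade of the red-handled opening tool into the notch at the free end of the grey battery cover, lever the cover up with it (hand off the cover until it is prised up) and fold it back past upright. Lay the tool back on the black mat, then lift the blue battery pack out and set it down gently, flat and label up, in the yellow tray. Leave the other terminal, the scanner and the spare pack in the grey tray where they are.

Things in the scene. Friction and masses are not known exactly. Their poses are not given: they have to be found in the camera images.
- terminal: Fixed: handheld terminal, 220 mm long, face down (black back up, at z = 66 mm) in a low aluminium holder (222 x 106 mm) with blue side jaws up to 44 mm high. Origin: on the desk under the holder's middle; x along the terminal to its butt end, z up. Case from x = -105 (head, 84 mm wide) to +115 mm (70 mm wide). Domed grey cover on the back: x = -18 to +94 mm, 66 mm wide, top at z = 90 mm.
- cover (a joint): Hinge of the battery cover, rad: 0 shut, grows as it opens up and over towards the head; 1.57 upright, stop at 2.0. A sprung catch holds it shut: raising the free end about 4 mm (a few newtons) frees it; then the hinge is slightly stiff (under 1 N at the free end) and it stays where left. Cover: top, two sides and free-end wall 3 mm thick, open below, 20 mm deep and 60 mm wide inside.
- cover_hinge (a point): Point on the cover's hinge line (which runs along the terminal's y), in the terminal's mid-plane, 67 mm above the desk. The cover reaches 112 mm from here to the outer face of its free-end wall; fully open, it leans over the head and stands up to 170 mm above the desk. Does not move with the cover.
- cover_notch (a point): Mouth of the pry notch with the cover shut: an opening 28 mm wide, 5.5 mm high at the foot of the free-end wall, right on the case's back (this point: 3 mm above the case's back, outer face of the wall). The blade enters level, along the terminal's -x; from the wall's outer face 18 mm are free before the battery. Does not move with the cover.
- case_edge (a point): Top edge of the case's butt end, mid-width, 66 mm above the desk: the bare flat ledge of the case's back between this edge and the cover is 21 mm long, and the blade can rock on this edge as fulcrum (handle down lifts the tip). Beyond it (terminal's +x) the desk is free under the tool's handle.
- tool: Loose opening tool lying on the black mat, 160 mm long, about 75 g: red handle 90 x 22 x 18 mm (high), straight flat steel blade 70 mm long, 16 mm wide, 2.5 mm thick, on the handle's centre line 9 mm above its underside. Origin: middle of the length, on the underside; x to the blade tip, z up; handle from x = -80 to +10 mm. Balances near the origin.
- tool_tip (a point): Tip of the blade, on its centre line (80 mm along the tool's x from its origin, 9 mm above its underside).
- pack: Loose spent battery pack, blue, white label on top, 76 x 46 x 30 mm, about 170 g, in the bay under the cover; 18 mm stand proud of the case's back, the lower 12 mm sit in the bay with 2 mm play all round, not held. Origin: middle of its underside; x along its length (the terminal's x), z up. Its middle is at x = +38 mm of the terminal.
- yellow_tray: Fixed open yellow tray for spent batteries, 132 (its x) x 158 (its y) x 26 mm high, walls and floor 4 mm. Origin: middle of its underside on the desk.
- grey_tray: Fixed open grey tray of the same size, for charged batteries; may stand in either place. Origin: middle of its underside.
- mat: Fixed black rubber mat, 210 x 210 x 3 mm, on the desk, on which the tool lies. Origin: middle of its underside.
- spare_pack: Loose bystander: charged battery pack, same as the spent one, lying in the grey tray. Origin: middle of its underside.
- other_terminal: Loose bystander: another terminal lying face up, white, 220 x 84 x 38 mm. Origin: middle of its underside.
- scanner: Loose bystander: white pistol-shaped hand scanner lying on its side, about 155 x 125 x 39 mm. Origin: on its underside, where head and grip meet.
Mind the look-alikes: they are no part of the job. What is shaped like the tool but green is not meant.

How it is judged (in metres and radians):
On the way, in this order (a step that is already met when the one before it is completed fails the run):
1. the blade of the tool prises the cover off its catch (value of joint cover above 0.06 rad and contact force between tool and cover above 0.1 N), for 0.05 s.
2. the cover is folded back past upright (value of joint cover above 1.6 rad), for 0.2 s.
3. the tool lies released on the mat, the pack still in the terminal (x of tool in the frame of mat between -0.105 and 0.105 m and y of tool in the frame of mat between -0.105 and 0.105 m and height (world z) of tool below 0.015 m and linear speed of tool below 0.02 m/s and contact force between the fingers and tool below 0.1 N and distance of pack from where it was at the start of the episode below 0.02 m), for 0.1 s.
At the end, for the whole second after the job is handed in: The cover stands open past upright (over 1.6 rad); the spent pack lies flat (within 0.2 rad), label up and still on the floor of the yellow tray; the tool lies still on the black mat (its middle over the mat, underside less than 15 mm above the desk) (value of joint cover above 1.6 rad and x of pack in the frame of yellow_tray between -0.05 and 0.05 m and y of pack in the frame of yellow_tray between -0.06 and 0.06 m and z of pack in the frame of yellow_tray between -0.01 and 0.01 m and angle between pack's own z axis and vertical below 0.2 rad and linear speed of each of pack, tool below 0.02 m/s and x of tool in the frame of mat between -0.105 and 0.105 m and y of tool in the frame of mat between -0.105 and 0.105 m and height (world z) of tool below 0.015 m); the robot touches nothing.
It fails at once if the hand or arm presses on the cover (over 1 N) before the tool has prised it up (below 0.15 rad) (value of joint cover below 0.15 rad and contact force between any of the fingers, the arm and cover above 1 N).
It fails at once if the battery pack is dropped (falls out of the fingers faster than 0.8 m/s) (linear speed of pack above 0.8 m/s and contact force between the fingers and pack below 0.1 N).
It fails at once if a bystander (spare pack, other terminal, scanner) is moved more than 25 mm (distance of any of spare_pack, other_terminal, scanner from where it was at the start of the episode above 0.025 m).
It also fails if it takes over 70 s, if anything falls off the work surface, if the arm or the gripper's body presses on something with over 40 N, if the wrist force passes 120 N, or if a joint passes its speed limit or range.

### The arm

A 6-joint arm with a two-finger parallel gripper is mounted at the origin on the work surface. World frame = base frame: x ahead of the robot, y to its left, z up, the work surface at z = 0. Lengths are in mm, angles in degrees, forces in N, time in s.
With the tool pointing down it reaches from about 275 to 775 mm from the base axis. Payload 14.6 kg.
Tool frame: the origin (TCP) lies at the very end of the fingers, on their centre line; the grasp point (between the pads) lies 19 mm behind it; z points along the fingers, y is the line along which they close (so a half turn about z gives the same grasp; the last joint's range is limited). The gripper opens to 85 mm and grips with 20 to 120 N. Pads are 22 mm wide; open, the fingers measure 114 mm over their backs; the gripper's body (76 mm by 85 mm) begins 54 mm behind the grasp point. The pads swing forward as they close: fully open they stand 13 mm farther back than shut.
Start: joints at [-81.95, 15.075, -2.767, 72.158, 0, 81.102], TCP at [153.034, -502.204, 210.478] pointing down, gripper open.
Joint ranges: [-151.79, 151.79], [-50.71, 97.33], [-67.44, 78.34], [-121.81, 120.89], [-77.56, 73.72], [-180, 180]. Speed limits (degrees/s): [108.29, 108.29, 147.25, 159.86, 180, 180].

### API

Orientations are given as a 3x3 rotation matrix whose columns are the frame's x, y, z axes.
In Python, from plant import env gives the robot as it stands.
- The arm moves only by the tool drive_tool, never from a script. Its argument "series" is text: rows parted by semicolons, each of 5 numbers parted by spaces: the finger opening in cm, from 0 to 8.54, then the shift along the tool's x, y, z in cm, then the turn about the tool's z in degrees. A call has 1 to 5 rows; each row shifts and turns the commanded pose from where the row before left it, along the tool's axes as they then stand; what a row does not reach is not made up. A row lasts 1/8 s, in which the tool goes at most 62.5 mm and 10.7 degrees, less where a joint would pass 70% of its speed; a pose out of reach is approached as far as the arm can. A call is refused whole if a number of a shift passes 6.25 or a number of a turn 10.7, either way. A call with a gripper value outside its range is refused whole. The fingers move at their own pace and stop on an object; the grip force is fixed at half the most. Time passes only in rows, so rows that do not move let the fingers close. It gives the time, the measured TCP pose, the force, the opening and the grip force at its end, in the units of the state.
- env.state(): the state, without advancing time (a new reading comes with each control period).
- env.capture(name): name is "scene" or "top" or "wrist"; returns a dict with "pixels" (480x640x3 uint8, blue, green, red), "K" (3x3 intrinsics, pixels), "T" (4x4, takes a point from camera to world coordinates). Camera axes: x right, y down, z forward; pixel columns grow to the right and rows downward; lengths in mm; the calibration is good to about 2 mm. The wrist camera is an equidistant fisheye: a pixel r from the principal point sees the ray r / f radians off the axis. A picture is of the moment at which its call begins. There is no depth.
- env.finish_job(): hands the job in; it is judged then, once.
The state is a dict: "time": time; "joint_positions": joint angles; "qvel": joint speeds; "effort": joint torques, N m; "ee_pos": TCP position; "eef_rot": TCP orientation; "contact_force": force on the tool from outside, world axes, zero at the start; "ft_torque": the same for the moment, N m; "gripper_width": finger opening in mm; "finger_force": force on a finger pad.
Only numpy, scipy, OpenCV 4.12 (cv2) and the standard library are available. Lean on these libraries where they do the work, as an engineer would, in place of code of your own. Each camera call takes 0.05 s, during which the arm holds its last target. There are 200 camera calls.

## Working session

There is one attempt and no reset: what is moved stays moved. The work goes in short steps, Python scripts to look and compute and a tool call to move; the robot and the scene stay as the last step left them, time stands still between calls to the robot, and variables do not carry over. Pictures are saved under pics/ and viewed, at most 12 in all, crops included, and the job is handed in when it is done.

Besides the shell and the picture viewer there is one more tool, called after "Emit:" as name(argument=value, ...) on one line, values as JSON. drive_tool: Moves the arm, as the interface text tells. Its arguments: {"type":"object","properties":{"series":{"type":"string"}},"required":["series"]}

```bash
mkdir -p pics; ls; python3 - <<'E'
from plant import env
import cv2,numpy as np
for n in("top","scene"):
    c=env.capture(n); cv2.imwrite(f"pics/{n}0.png",c["pixels"]); np.savez(f"{n}0.npz",**c); print(n,c["K"].tolist(),c["T"].round(3).tolist())
s=env.state();print(s)
E
```

```text
pics
top [[561.1055292104455, 0.0, 318.5327003899191], [0.0, 561.1055292104455, 235.83276653493738], [0.0, 0.0, 1.0]] [[-0.021, -0.998, 0.051, 469.311], [-0.999, 0.023, 0.023, 3.795], [-0.024, -0.05, -0.998, 1205.408], [0.0, 0.0, 0.0, 1.0]]
scene [[585.0521140737784, 0.0, 320.27258984363584], [0.0, 585.0521140737784, 226.4439525589594], [0.0, 0.0, 1.0]] [[0.041, 0.869, -0.494, 1130.686], [0.999, -0.032, 0.028, -22.545], [0.009, -0.494, -0.869, 1126.3], [0.0, 0.0, 0.0, 1.0]]
{'time': 0.1, 'joint_positions': array([-8.19505535e+01,  1.50961095e+01, -2.79895981e+00,  7.21584439e+01,
        7.11735951e-04,  8.11013318e+01]), 'qvel': array([ 0.03639533, -0.10674236,  0.0306659 , -0.00047402,  0.00977885,
        0.08515832]), 'effort': array([ 3.17923405e-03, -6.38578749e+01,  3.85062075e+01,  9.99175332e-03,
       -1.41955838e-04,  7.93637753e-06]), 'ee_pos': array([ 152.99722514, -501.94391834,  210.08052464]), 'eef_rot': array([[ 9.56569138e-01,  2.91505525e-01, -1.18483465e-04],
       [ 2.91505507e-01, -9.56568702e-01,  9.26518794e-04],
       [ 1.56747773e-04, -9.20817866e-04, -9.99999564e-01]]), 'contact_force': array([ 0.22371334,  0.33937775, -0.27046744]), 'ft_torque': array([0.02267176, 0.02333466, 0.03090078]), 'finger_force': 0.0, 'gripper_width': 85.24543065729493}
```

View pics/top0.png

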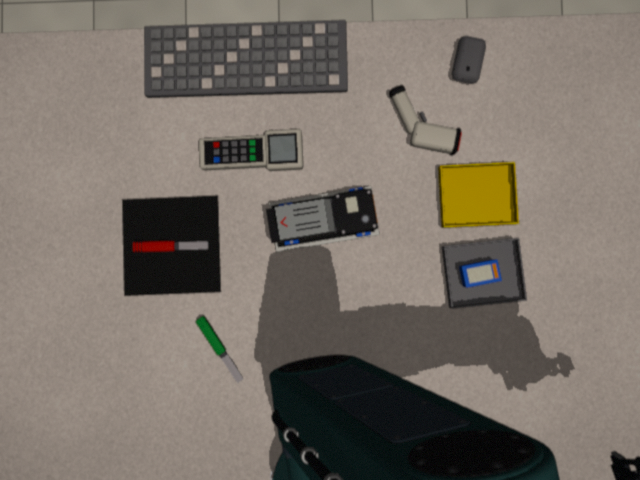

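View pics/scene0.png

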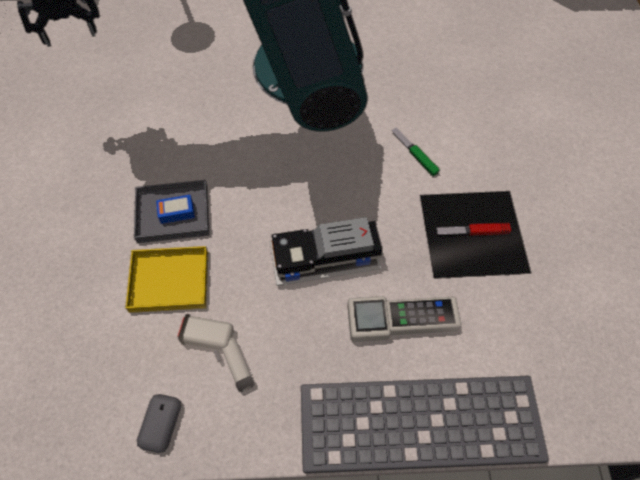

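Top view: red tool on the mat at px (132–208, 245) with its blade to the right. The terminal is at (265–378, 185–248), cover and butt end on the left. The yellow tray is at (478, 195). Scene view agrees.

```bash
cat > h.py <<'E'
import numpy as np,cv2
def ray(c,uv,z,fish=False):
    K,T=c["K"],c["T"]; x=(uv[0]-K[0,2])/K[0,0]; y=(uv[1]-K[1,2])/K[1,1]
    if fish:
        r=np.hypot(x,y); s=np.sin(r)/max(r,1e-9); d=np.array([x*s,y*s,np.cos(r)])
    else: d=np.array([x,y,1.])
    d=T[:3,:3]@d; o=T[:3,3]; return o+d*(z-o[2])/d[2]
def biggest(m):
    return max(cv2.findContours(m.astype(np.uint8),cv2.RETR_EXTERNAL,cv2.CHAIN_APPROX_NONE)[0],key=cv2.contourArea)
E
python3 - <<'E'
from h import *
c=dict(np.load("top0.npz")); s=dict(np.load("scene0.npz"))
for n,cc in(("top",c),("scene",s)):
    p=cc["pixels"].astype(int); b,g,r=p[...,0],p[...,1],p[...,2]
    for k,m,z in(("red",(r>90)&(g<50)&(b<50),18),("yel",(r>120)&(g>100)&(b<60),15),("green",(g>80)&(r<50),9)):
        q=biggest(m); R=cv2.minAreaRect(q); P=[ray(cc,v,z)[:2] for v in cv2.boxPoints(R)]
        print(n,k,np.round(R[0],1),np.round(P).tolist(),np.mean(P,0).round(1))
t=c["pixels"]; a=cv2.resize(t[175:260,255:388],None,fx=6,fy=6,interpolation=cv2.INTER_CUBIC)
cv2.imwrite("pics/c1.png",a)
b=cv2.resize(s["pixels"][205:295,262:392],None,fx=6,fy=6,interpolation=cv2.INTER_CUBIC)
cv2.imwrite("pics/c2.png",b)
E
```

```text
top red [153. 246.] [[525.0, 428.0], [526.0, 341.0], [507.0, 341.0], [505.0, 427.0]] [515.9 384.1]
top yel [479.1 194.2] [[675.0, -231.0], [680.0, -389.0], [546.0, -391.0], [541.0, -234.0]] [ 610.6 -311.3]
top green [210.  335.7] [[354.0, 297.0], [364.0, 281.0], [291.0, 235.0], [282.0, 251.0]] [323.  266.1]
scene red [489.5 227.5] [[507.0, 338.0], [506.0, 429.0], [527.0, 426.0], [529.0, 336.0]] [517.4 382.2]
scene yel [165.5 277. ] [[544.0, -409.0], [540.0, -236.0], [671.0, -222.0], [674.0, -387.0]] [ 607.1 -313.3]
scene green [424.3 158.8] [[291.0, 234.0], [278.0, 247.0], [352.0, 296.0], [365.0, 284.0]] [321.5 265.3]
```

View pics/c1.png

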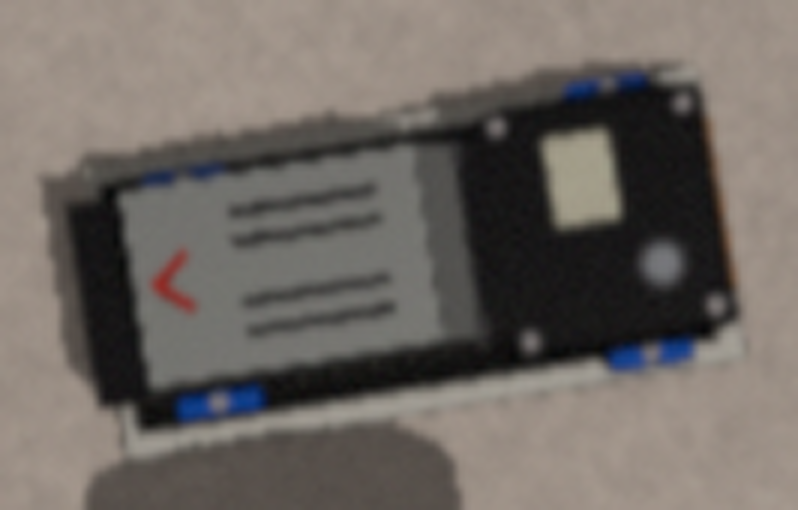

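The crop shows the cover's free edge from (117,190) to (150,388), the case's butt edge from (68,203) to (103,405), and the head edge from (705,85) to (740,315).

```bash
python3 - <<'E'
from h import *
c=dict(np.load("top0.npz"))
f=lambda u,v,z: ray(c,((u+.5)/6-.5+255,(v+.5)/6-.5+175),z)[:2]
fe=[f(117,190,90),f(150,388,90)]; bt=[f(68,203,66),f(103,405,66)]; hd=[f(705,85,66),f(740,315,66)]
for n,e in(("free",fe),("butt",bt),("head",hd)): print(n,np.round(e,1).tolist(),np.mean(e,0).round(1),np.linalg.norm(e[0]-e[1]).round(1))
x=np.mean(bt,0)-np.mean(hd,0); print(np.linalg.norm(x)); x/=np.linalg.norm(x)
print(x, np.degrees(np.arctan2(*x[::-1])))
O=np.mean(bt,0)*.5+np.mean(hd,0)*.5-5*x; print("O",O,"notch",O+94*x,"free x",(np.mean(fe,0)-O)@x)
E=lambda e:np.degrees(np.arctan2(*(np.array(e[0]-e[1])[::-1])))
print(E(fe),E(bt),E(hd))
# tool axis
for n in("top","scene"):
    cc=dict(np.load(n+"0.npz")); p=cc["pixels"].astype(int); r,g,b=p[...,2],p[...,1],p[...,0]
    red=(r>90)&(g<50)&(b<50); q=biggest(red)
    m=(p.min(2)>80)
    sl=(slice(230,262),slice(172,216)) if n=="top" else (slice(222,240),slice(428,475))
    bm=np.zeros_like(m); bm[sl]=m[sl]; w=biggest(bm)
    W=np.array([ray(cc,v,13) for v in w[:,0]])[:,:2]; Rr=np.array([ray(cc,v,18) for v in q[:,0]])[:,:2]
    print(n,"blade y",W[:,1].min(),W[:,1].max(),"x",W[:,0].mean(),"handle",Rr.mean(0),Rr[:,1].min(),Rr[:,1].max())
E
```

```text
free [[587.3, 116.6], [521.0, 106.8]] [554.1 111.7] 67.0
butt [[585.7, 135.8], [516.6, 125.1]] [551.2 130.4] 69.9
head [[620.8, -81.7], [542.3, -91.4]] [581.6 -86.6] 79.1
219.11594927834886
[-0.13854684  0.99035588] 97.96376663235503
O [567.06900906  16.99466766] notch [554.04560648 110.08812062] free x 95.57464754246247
8.437765114401078 8.850073698911393 7.090152247974563
top blade y 269.3724892649129 329.68563145990885 x 516.295186067297 handle [515.8425988  384.07026074] 341.07055363635277 427.0803749988108
scene blade y 267.4081477933278 329.8956983741741 x 517.8399718543862 handle [517.34740271 383.16448028] 337.8934061911995 426.72560184784334
```

```bash
cat > plan.py <<'E'
import sys,numpy as np
from plant import env
# usage: plan.py x y z yaw [step_mm]; prints pose, rows (dx dy dz cm, turn deg)
s=env.state(); p=s["ee_pos"]; R=s["eef_rot"]; yaw=np.degrees(np.arctan2(R[1,0],R[0,0]))
print("t%.2f"%s["time"],p.round(1),"yaw %.2f"%yaw,"w %.1f"%s["gripper_width"],"f",s["finger_force"],s["contact_force"].round(1),"j",s["joint_positions"].round(0))
if len(sys.argv)>4:
    x,y,z,t=map(float,sys.argv[1:5]); st=float(sys.argv[5]) if len(sys.argv)>5 else 55
    d=np.array([x,y,z])-p; w=-((t-yaw+180)%360-180)
    n=max(int(np.ceil(np.linalg.norm(d)/st)),int(np.ceil(abs(w)/10.5)),1)
    for i in range(n):
        a=np.radians(yaw-w/n*i); X=np.array([np.cos(a),np.sin(a)]); Y=np.array([X[1],-X[0]])
        e=d/n/10; print(round(e[:2]@X,2),round(e[:2]@Y,2),round(-e[2],2),round(w/n,2))
E
python3 plan.py 516.5 348 150 90
```

```text
t0.10 [ 153.  -501.9  210.1] yaw 16.95 w 85.2 f 0.0 [ 0.2  0.3 -0.3] j [-82.  15.  -3.  72.   0.  81.]
3.5 -4.16 0.35 -4.3
3.8 -3.89 0.35 -4.3
4.09 -3.59 0.35 -4.3
4.34 -3.27 0.35 -4.3
4.58 -2.94 0.35 -4.3
4.78 -2.59 0.35 -4.3
4.96 -2.22 0.35 -4.3
5.12 -1.84 0.35 -4.3
5.24 -1.45 0.35 -4.3
5.33 -1.06 0.35 -4.3
5.4 -0.66 0.35 -4.3
5.43 -0.25 0.35 -4.3
5.44 0.16 0.35 -4.3
5.41 0.57 0.35 -4.3
5.35 0.97 0.35 -4.3
5.26 1.37 0.35 -4.3
5.15 1.76 0.35 -4.3
```

Emit:
drive_tool(series="5 3.5 -4.2 0 -4.3; 5 3.8 -3.9 0 -4.3; 5 4.1 -3.6 0 -4.3; 5 4.3 -3.3 0 -4.3; 5 4.6 -2.9 0 -4.3")

```text
time: 0.72
ee_pos: [259.8, -250.0, 210.4]
eef_rot: [[0.782, 0.623, 0.0], [0.623, -0.782, 0.0], [0.0, -0.0, -1.0]]
contact_force: [1.5, 0.3, 0.4]
gripper_width: 50.1
finger_force: 0.0
```

Emit:
drive_tool(series="5 4.8 -2.6 0 -4.3; 5 5 -2.2 0 -4.3; 5 5.1 -1.8 0 -4.3; 5 5.2 -1.5 0 -4.3; 5 5.3 -1.1 0 -4.3")

```text
time: 1.35
ee_pos: [366.3, -0.0, 210.5]
eef_rot: [[0.499, 0.867, 0.0], [0.867, -0.499, -0.0], [0.0, 0.0, -1.0]]
contact_force: [1.3, -1.2, -0.6]
gripper_width: 50.0
finger_force: 0.0
```

Emit:
drive_tool(series="5 5.4 -0.7 0 -4.3; 5 5.4 -0.3 0.5 -4.3; 5 5.4 0.2 1 -4.3; 5 5.4 0.6 1 -4.3; 5 5.3 1 1 -4.3")

```text
time: 1.98
ee_pos: [472.9, 249.0, 174.9]
eef_rot: [[0.146, 0.989, -0.0], [0.989, -0.146, -0.0], [-0.0, -0.0, -1.0]]
contact_force: [1.4, -1.0, 0.8]
gripper_width: 50.0
finger_force: 0.0
```

```bash
python3 plan.py 516.5 347 130 90
```

```text
t1.98 [472.9 249.  174.9] yaw 81.61 w 50.0 f 0.0 [ 1.4 -1.   0.8] j [ 19.  17.  -6.  67.  -0. 117.]
3.44 0.96 1.5 -2.8
3.39 1.13 1.5 -2.8
3.33 1.29 1.5 -2.8
```

Emit:
drive_tool(series="5 3.4 1 1.5 -2.8; 5 3.4 1.1 1.5 -2.8; 5 3.3 1.3 1.5 -2.8; 5 0 0 0 0; 5 0 0 0 0")

```text
time: 2.6
ee_pos: [516.3, 343.9, 130.4]
eef_rot: [[0.003, 1.0, -0.001], [1.0, -0.003, -0.0], [-0.0, -0.001, -1.0]]
contact_force: [0.7, -0.0, 0.1]
gripper_width: 49.9
finger_force: 0.0
```

```bash
python3 - <<'E'
from h import *
from plant import env
c=env.capture("wrist"); np.savez("w1.npz",**c); cv2.imwrite("pics/w1.png",c["pixels"]); print(c["K"],c["T"].round(2))
E
python3 plan.py
```

```text
[[371.64829954   0.         319.04671697]
 [  0.         371.64829954 239.37423875]
 [  0.           0.           1.        ]] [[ 1.0000e+00 -0.0000e+00 -0.0000e+00  5.1670e+02]
 [-0.0000e+00 -9.6000e-01 -2.8000e-01  4.1394e+02]
 [-0.0000e+00  2.8000e-01 -9.6000e-01  2.9339e+02]
 [ 0.0000e+00  0.0000e+00  0.0000e+00  1.0000e+00]]
t2.65 [516.4 343.7 130.8] yaw 89.80 w 50.2 f 0.0 [-0.9 -0.2  0.5] j [ 26.  26.   2.  66.  -0. 116.]
```

View pics/w1.png

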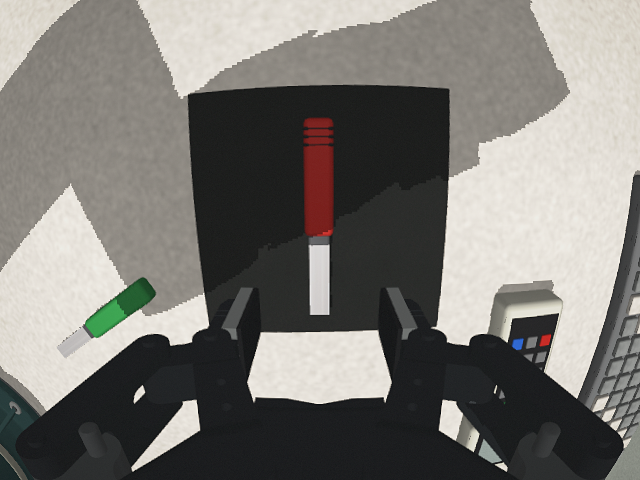

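The wrist view shows the tool straight and centred: handle from (319,118) to (320,236), blade tip at (319,315).

```bash
python3 - <<'E'
from h import *
c=dict(np.load("w1.npz"))
for uv,z in(((319,118),21),((319.5,236),16),((319,315),13)): print(ray(c,uv,z,True).round(1))
E
python3 plan.py 516.5 346 5 90 40
```

```text
[516.6 426.7  21. ]
[516.7 337.   16. ]
[516.2 266.8  13. ]
t2.65 [516.4 343.7 130.8] yaw 89.80 w 50.2 f 0.0 [-0.9 -0.2  0.5] j [ 26.  26.   2.  66.  -0. 116.]
0.06 0.0 3.15 -0.05
0.06 0.0 3.15 -0.05
0.06 0.0 3.15 -0.05
0.06 0.0 3.15 -0.05
```

Emit:
drive_tool(series="5 0.5 0 3.5 0; 5 0 0 3.5 0; 5 0 0 3.5 0; 5 0 0 1.9 0; 5 0 0 0 0")

```text
time: 3.28
ee_pos: [515.9, 348.2, 6.2]
eef_rot: [[0.004, 1.0, -0.001], [1.0, -0.004, -0.001], [-0.001, -0.001, -1.0]]
contact_force: [-0.8, 0.1, 0.2]
gripper_width: 49.7
finger_force: 0.0
```

Emit:
drive_tool(series="1.5 0 0 0 0; 1.5 0 0 0 0; 1.5 0 0 0 0; 1.5 0 0 0 0; 1.5 0 0 0 0")

```text
time: 3.9
ee_pos: [516.6, 349.3, 6.5]
eef_rot: [[0.003, 1.0, 0.0], [1.0, -0.003, 0.0], [0.0, 0.0, -1.0]]
contact_force: [0.2, -0.2, -0.4]
gripper_width: 15.3
finger_force: 0.0
```

```bash
python3 plan.py; python3 - <<'E'
from h import *
from plant import env
c=env.capture("wrist"); cv2.imwrite("pics/w2.png",c["pixels"])
E
```

```text
t3.90 [516.6 349.3   6.5] yaw 89.85 w 15.3 f 0.0 [ 0.2 -0.2 -0.4] j [ 27.  32.  -9.  49.   0. 117.]
```

View pics/w2.png

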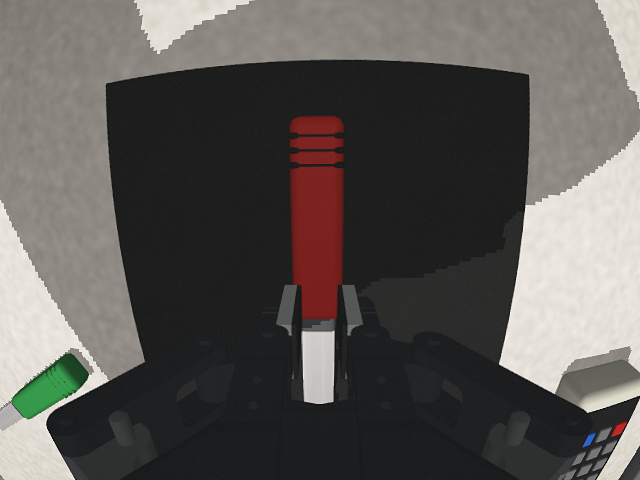

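The wrist view shows the pads on either side of the front of the handle, around rows 285–330. The force still reads 0, so I'll command a full close.

Emit:
drive_tool(series="0 0 0 0 0; 0 0 0 0 0; 0 0 0 0 0; 0 0 0 0 0")

```text
time: 4.45
ee_pos: [516.6, 349.3, 6.5]
eef_rot: [[0.003, 1.0, -0.0], [1.0, -0.003, -0.0], [-0.0, -0.0, -1.0]]
contact_force: [1.6, 0.7, -0.1]
gripper_width: 0.2
finger_force: 0.0
```

```bash
python3 - <<'E'
from h import *
from plant import env
c=env.capture("wrist"); a=c["pixels"][90:440,170:470]
s=env.capture("scene"); b=cv2.resize(s["pixels"][170:270,400:520],(420,350),interpolation=cv2.INTER_CUBIC)
cv2.imwrite("pics/w3.png",np.hstack([a,b])); print(c["T"].round(2)[:3,3])
E
```

```text
[516.93 419.27 169.47]
```

View pics/w3.png

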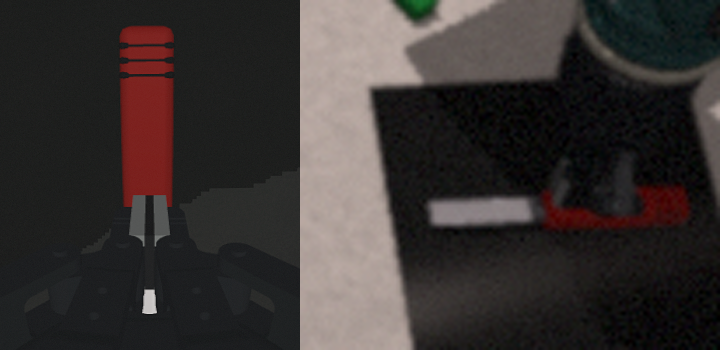

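The pads have closed above the handle, so the real finger ends sit about 15–20 mm above the reported TCP. I'll reopen and feel downwards.

Emit:
drive_tool(series="3.2 0 0 0 0; 3.2 0 0 0 0; 3.2 0 0 0.4 0; 3.2 0 0 0 0")

```text
time: 5.05
ee_pos: [516.4, 349.1, 2.1]
eef_rot: [[0.003, 1.0, -0.001], [1.0, -0.003, -0.0], [-0.0, -0.001, -1.0]]
contact_force: [0.2, 0.8, -0.4]
gripper_width: 31.9
finger_force: 0.0
```

Emit:
drive_tool(series="3.2 0 0 0.3 0; 3.2 0 0 0 0")

```text
time: 5.3
ee_pos: [516.5, 349.2, -0.8]
eef_rot: [[0.003, 1.0, -0.0], [1.0, -0.003, -0.0], [-0.0, -0.0, -1.0]]
contact_force: [0.0, -0.3, -0.3]
gripper_width: 32.1
finger_force: 0.0
```

Emit:
drive_tool(series="3.2 0 0 0.3 0; 3.2 0 0 0 0")

```text
time: 5.55
ee_pos: [516.5, 349.2, -3.8]
eef_rot: [[0.003, 1.0, -0.0], [1.0, -0.003, -0.0], [-0.0, -0.0, -1.0]]
contact_force: [0.3, -0.5, -0.4]
gripper_width: 32.0
finger_force: 0.0
```

Emit:
drive_tool(series="3.2 0 0 0.3 0; 3.2 0 0 0 0")

```text
time: 5.8
ee_pos: [516.4, 349.2, -6.8]
eef_rot: [[0.003, 1.0, -0.0], [1.0, -0.003, -0.0], [-0.0, -0.0, -1.0]]
contact_force: [-0.8, 0.6, -0.5]
gripper_width: 32.2
finger_force: 0.0
```

Emit:
drive_tool(series="3.2 0 0 0.3 0; 3.2 0 0 0 0")

```text
time: 6.05
ee_pos: [516.5, 349.2, -9.8]
eef_rot: [[0.003, 1.0, -0.0], [1.0, -0.003, -0.0], [-0.0, -0.0, -1.0]]
contact_force: [0.3, -0.1, -0.4]
gripper_width: 31.9
finger_force: 0.0
```

Emit:
drive_tool(series="3.2 0 0 0.2 0; 3.2 0 0 0 0")

```text
time: 6.3
ee_pos: [516.5, 349.2, -11.7]
eef_rot: [[0.003, 1.0, -0.0], [1.0, -0.003, -0.0], [-0.0, -0.0, -1.0]]
contact_force: [-0.2, -0.1, -0.5]
gripper_width: 31.6
finger_force: 0.0
```

Emit:
drive_tool(series="1.5 0 0 0 0; 1.5 0 0 0 0; 1.5 0 0 0 0; 1.5 0 0 0 0")

```text
time: 6.8
ee_pos: [516.7, 349.3, -11.3]
eef_rot: [[0.003, 1.0, 0.0], [1.0, -0.003, 0.0], [0.0, 0.0, -1.0]]
contact_force: [0.1, -0.9, 5.4]
gripper_width: 20.2
finger_force: 59.4
```

Emit:
drive_tool(series="1.5 0 0 -1 0; 1.5 0 0 -3 0; 1.5 0 0 -4 0; 1.5 0 0 -2 0; 1.5 0 0 0 0")

```text
time: 7.42
ee_pos: [517.4, 349.7, 90.1]
eef_rot: [[0.003, 1.0, 0.002], [1.0, -0.003, 0.001], [0.001, 0.002, -1.0]]
contact_force: [0.8, 0.2, -1.4]
gripper_width: 20.4
finger_force: 58.8
```

```bash
python3 plan.py 538 227 90 98 40
```

```text
t7.42 [517.4 349.7  90.1] yaw 89.85 w 20.4 f 58.84066343307495 [ 0.8  0.2 -1.4] j [ 27.  28.  -2.  60.   0. 117.]
-3.07 0.52 0.0 -2.04
-3.08 0.41 0.0 -2.04
-3.1 0.3 0.0 -2.04
-3.1 0.19 0.0 -2.04
```

Emit:
drive_tool(series="1.5 -3.1 0.5 0 -2; 1.5 -3.1 0.4 0 -2; 1.5 -3.1 0.3 0 -2; 1.5 -3.1 0.2 0 -2.1; 1.5 0 0 0 0")

```text
time: 8.05
ee_pos: [536.5, 224.3, 87.5]
eef_rot: [[-0.136, 0.991, -0.002], [0.991, 0.136, -0.001], [-0.0, -0.002, -1.0]]
contact_force: [0.0, 0.5, -1.3]
gripper_width: 20.1
finger_force: 58.8
```

```bash
python3 plan.py; python3 - <<'E'
from h import *
from plant import env
c=env.capture("wrist"); np.savez("w4.npz",**c); s=env.capture("scene"); np.savez("s4.npz",**s)
b=cv2.resize(s["pixels"][180:300,260:460],(800,480),interpolation=cv2.INTER_CUBIC)
cv2.imwrite("pics/w4.png",c["pixels"]);cv2.imwrite("pics/s4.png",b); print(c["T"].round(3).tolist())
E
```

```text
t8.05 [536.5 224.3  87.5] yaw 97.83 w 20.1 f 58.814520835876465 [ 0.   0.5 -1.3] j [15. 24. -9. 57. -0. 97.]
[[0.991, 0.132, 0.036, 527.395], [0.137, -0.952, -0.274, 293.77], [-0.002, 0.276, -0.961, 250.445], [0.0, 0.0, 0.0, 1.0]]
```

View pics/w4.png

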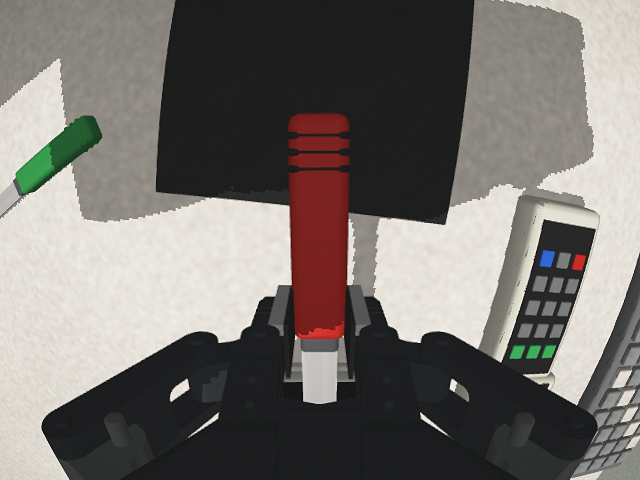

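The wrist view shows the tool level and straight in the fingers: handle rear at (319,113), front at (319,337).

View pics/s4.png

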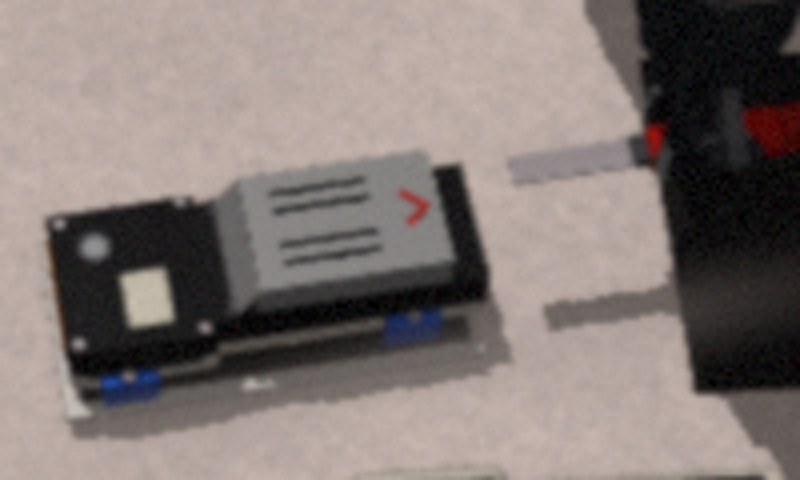

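The scene view shows the blade tip at crop (512,171), the butt edge from (463,165) to (490,298), and the cover's free edge from (430,152) to (455,263).

```bash
python3 - <<'E'
from h import *
c=dict(np.load("s4.npz"))
f=lambda u,v,z: ray(c,((u+.5)/4-.5+260,(v+.5)/4-.5+180),z)[:2]
a=np.radians(98); X=np.array([np.cos(a),np.sin(a)]); Y=np.array([-X[1],X[0]])
O=np.array([567.07,17.0])
for n,p in(("tip",f(512,171,110.8)),("blade@",f(630,153,110.8)),("butt1",f(463,165,66)),("butt2",f(490,298,66)),("free1",f(430,152,90)),("free2",f(455,263,90)),("chev",f(430,207,90)),("TCP",np.array([536.5,224.3]))):
    print(n,p.round(1),"term",((p-O)@X).round(1),((p-O)@Y).round(1))
t=dict(np.load("top0.npz")); p=ray(t,((153.5)/6-.5+255,(285.5)/6-.5+175),90)[:2]; print("chev top",p.round(1),((p-O)@X).round(1),((p-O)@Y).round(1))
E
```

```text
tip [549.7 145.5] term 129.6 -0.7
blade@ [541.4 206. ] term 190.8 -0.9
butt1 [519.5 127.5] term 116.1 31.7
butt2 [598.  134.4] term 112.0 -46.9
free1 [525.  107.8] term 95.8 29.0
free2 [589.8 115.2] term 94.0 -36.2
chev [557.3 105.2] term 88.7 -2.6
TCP [536.5 224.3] term 209.5 1.4
chev top [555.2 105.2] 88.9 -0.5
```

Emit:
drive_tool(series="1.5 0 0.2 2 0; 1.5 0 0 2 0; 1.5 0 0 0 0; 1.5 0 0 0 0")

```text
time: 8.65
ee_pos: [538.8, 226.9, 49.0]
eef_rot: [[-0.139, 0.99, 0.0], [0.99, 0.139, 0.0], [0.0, 0.0, -1.0]]
contact_force: [-0.0, -0.7, -0.3]
gripper_width: 19.9
finger_force: 58.9
```

Emit:
drive_tool(series="1.5 -1 0 0.36 0; 1.5 -1 0 0 0; 1.5 -1 0 0 0; 1.5 0 0 0 0")

```text
time: 9.15
ee_pos: [543.1, 195.7, 45.1]
eef_rot: [[-0.137, 0.991, 0.0], [0.991, 0.137, -0.0], [-0.0, 0.0, -1.0]]
contact_force: [-0.3, 0.0, -0.5]
gripper_width: 20.3
finger_force: 58.9
```

```bash
python3 plan.py
```

```text
t9.15 [543.1 195.7  45.1] yaw 97.87 w 20.3 f 58.85016739368439 [-0.3  0.  -0.5] j [ 12.  26. -13.  51.  -0.  94.]
```

Emit:
drive_tool(series="1.5 -0.4 0 0 0; 1.5 -0.4 0 0 0; 1.5 0 0 0 0")

```text
time: 9.52
ee_pos: [544.0, 188.5, 44.9]
eef_rot: [[-0.138, 0.99, -0.0], [0.99, 0.138, -0.0], [-0.0, -0.0, -1.0]]
contact_force: [-0.1, -0.0, -1.2]
gripper_width: 20.4
finger_force: 58.8
```

Emit:
drive_tool(series="1.5 -0.4 0 0 0; 1.5 -0.4 0 0 0; 1.5 0 0 0 0")

```text
time: 9.9
ee_pos: [545.1, 180.5, 44.9]
eef_rot: [[-0.138, 0.99, -0.0], [0.99, 0.138, -0.0], [-0.0, -0.0, -1.0]]
contact_force: [0.1, -0.6, -0.9]
gripper_width: 20.0
finger_force: 58.9
```

Emit:
drive_tool(series="1.5 -0.1 0 -0.4 0; 1.5 0 0 -0.3 0; 1.5 0 0 0 0")

```text
time: 10.28
ee_pos: [545.4, 179.8, 52.2]
eef_rot: [[-0.138, 0.99, 0.0], [0.99, 0.138, -0.0], [-0.0, 0.0, -1.0]]
contact_force: [-0.2, -0.1, -1.0]
gripper_width: 20.2
finger_force: 59.9
```

Emit:
drive_tool(series="1.5 0 0 -0.4 0; 1.5 0 0 -0.3 0; 1.5 0 0 0 0")

```text
time: 10.65
ee_pos: [545.5, 179.8, 59.3]
eef_rot: [[-0.138, 0.99, 0.001], [0.99, 0.138, 0.0], [0.0, 0.001, -1.0]]
contact_force: [0.6, -0.5, -1.8]
gripper_width: 20.4
finger_force: 59.9
```

```bash
cat > chev.py <<'E'
from h import *
from plant import env
def m(c):
    p=c["pixels"][190:290,270:382].astype(int); k=(p[...,2]>110)&(p[...,1]<80)&(p[...,0]<80)
    v,u=np.nonzero(k); return len(u),(u.mean()+270).round(1) if len(u) else 0,(v.mean()+190).round(1) if len(u) else 0
print("before",m(dict(np.load("s4.npz")))); c=env.capture("scene"); print("now",m(c)); np.savez("s5.npz",**c)
E
python3 chev.py
```

```text
before (18, np.float64(363.4), np.float64(231.1))
now (5, np.float64(363.6), np.float64(228.6))
```

Emit:
drive_tool(series="1.5 -0.5 0 -1.3 0; 1.5 -0.5 0 -1.3 0; 1.5 -0.7 0 -1.3 0; 1.5 -0.8 0 -1.2 0; 1.5 0 0 0 0")

```text
time: 11.32
ee_pos: [549.4, 154.4, 111.0]
eef_rot: [[-0.137, 0.991, 0.002], [0.991, 0.137, 0.0], [-0.0, 0.002, -1.0]]
contact_force: [0.2, 0.4, -1.5]
gripper_width: 19.9
finger_force: 59.9
```

Emit:
drive_tool(series="1.5 -1 0 -1 0; 1.5 -1 0 -1 0; 1.5 -1.3 0 -0.8 0; 1.5 -1.3 0 -0.7 0; 1.5 0 0 0 0")

```text
time: 11.95
ee_pos: [555.4, 108.3, 145.3]
eef_rot: [[-0.137, 0.991, 0.001], [0.991, 0.137, -0.0], [-0.0, 0.001, -1.0]]
contact_force: [0.4, -1.1, -3.3]
gripper_width: 20.2
finger_force: 59.7
```

```bash
python3 plan.py; python3 - <<'E'
from h import *
from plant import env
s=env.capture("scene"); t=env.capture("top")
a=cv2.resize(s["pixels"][150:300,250:450],(400,300)); b=cv2.resize(t["pixels"][150:270,230:390],(400,300))
cv2.imwrite("pics/s6.png",np.hstack([a,b]))
E
```

```text
t11.95 [555.4 108.3 145.3] yaw 97.87 w 20.2 f 59.663878083229065 [ 0.4 -1.1 -3.3] j [ 3. 21. -5. 65. -0. 85.]
```

View pics/s6.png

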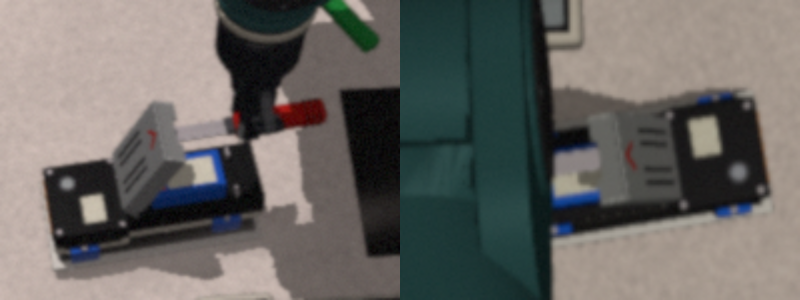

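The cover is at about 60° and the blade is under it. Next I push it over the top.

Emit:
drive_tool(series="1.5 -1.2 0 0 0; 1.5 -1.2 0 0 0; 1.5 -1.2 0 0.3 0; 1.5 -1.2 0 0.6 0; 1.5 0 0 0 0")

```text
time: 12.68
ee_pos: [561.5, 61.0, 135.2]
eef_rot: [[-0.137, 0.991, -0.001], [0.991, 0.137, -0.0], [0.0, -0.001, -1.0]]
contact_force: [0.1, 0.4, -1.4]
gripper_width: 20.2
finger_force: 59.9
```

Emit:
drive_tool(series="1.5 -1.2 0 0.6 0; 1.5 -1.2 0 0.3 0; 1.5 0 0 0 0; 1.5 0 0 0 0")

```text
time: 13.18
ee_pos: [565.0, 38.1, 127.0]
eef_rot: [[-0.138, 0.99, 0.0], [0.99, 0.138, 0.0], [0.0, 0.0, -1.0]]
contact_force: [-0.6, -0.6, -0.7]
gripper_width: 20.1
finger_force: 59.9
```

```bash
python3 plan.py
```

```text
t13.18 [565.   38.1 127. ] yaw 97.93 w 20.1 f 59.91912245750427 [-0.6 -0.6 -0.7] j [-4. 21. -7. 62.  0. 78.]
```

Emit:
drive_tool(series="1.5 -0.5 0 0 0; 1.5 0 0 0 0; 1.5 2 0 0 0; 1.5 4 0 0 0; 1.5 4 0 0 0")

```text
time: 13.8
ee_pos: [551.3, 134.2, 127.0]
eef_rot: [[-0.138, 0.99, 0.0], [0.99, 0.138, 0.0], [0.0, 0.0, -1.0]]
contact_force: [0.4, -0.3, -2.0]
gripper_width: 20.3
finger_force: 59.9
```

```bash
python3 plan.py 516.6 349.3 40 89.85 50
```

```text
t13.80 [551.3 134.2 127. ] yaw 97.94 w 20.3 f 59.918970465660095 [ 0.4 -0.3 -2. ] j [ 5. 21. -7. 62.  0. 88.]
4.36 -0.09 1.74 1.62
4.35 -0.22 1.74 1.62
4.34 -0.34 1.74 1.62
4.33 -0.46 1.74 1.62
4.32 -0.58 1.74 1.62
```

Emit:
drive_tool(series="1.5 4.4 -0.1 0.5 1.6; 1.5 4.3 -0.2 1.5 1.6; 1.5 4.3 -0.3 1.5 1.6; 1.5 4.3 -0.5 2 1.6; 1.5 4 -0.6 2 1.6")

```text
time: 14.42
ee_pos: [515.9, 345.8, 51.4]
eef_rot: [[0.001, 1.0, 0.0], [1.0, -0.001, 0.0], [0.0, 0.0, -1.0]]
contact_force: [0.5, -0.5, 0.1]
gripper_width: 20.3
finger_force: 60.0
```

Emit:
drive_tool(series="1.5 0 0 2 0; 1.5 0 0 1.5 0; 1.5 0 0 0 0; 1.5 0 0 0 0")

```text
time: 14.92
ee_pos: [517.5, 343.2, 17.6]
eef_rot: [[0.001, 1.0, 0.001], [1.0, -0.001, 0.0], [0.0, 0.001, -1.0]]
contact_force: [0.3, 0.5, -0.6]
gripper_width: 20.0
finger_force: 59.9
```

```bash
python3 plan.py 516.6 349.3 -11 89.85; python3 - <<'E'
from h import *
from plant import env
c=env.capture("top"); p=c["pixels"][180:260,320:400].astype(int); np.savez("t7.npz",**c)
k=(p.max(2)-p.min(2)<14)&(p.mean(2)>95)&(p.mean(2)<175)
print(k.sum()); print("\n".join("".join("#" if p[v,u].mean()>85 else "." for u in range(0,80,2)) for v in range(0,80,3)))
E
```

```text
t14.93 [517.5 343.2  17.6] yaw 89.91 w 20.0 f 59.92674171924591 [ 0.3  0.5 -0.6] j [ 26.  31.  -9.  50.   0. 116.]
0.61 -0.09 2.86 0.06
506
####...#################################
###.....################################
###.....#########....#.#################
##.............#####......##############
##.............#####....#.##############
###............######......#############
................#####......#############
......####.......####......#############
.......###.......####.......############
.......##........#####......############
#......##.........####......############
#......###........####......############
#......###.......#######.....###########
#.......#........#######.....###########
.#......#........######......###########
...........................#.###########
.............................###########
...........................#############
.....................##..###############
..........##############################
.#######################################
########################################
########################################
########################################
########################################
########################################
########################################
```

Emit:
drive_tool(series="1.5 0.6 0 1.3 0; 1.5 0 0 1 0; 1.5 0 0 0.3 0; 1.5 0 0 0.2 0; 1.5 0 0 0 0")

```text
time: 15.6
ee_pos: [517.2, 349.2, -11.0]
eef_rot: [[0.001, 1.0, 0.0], [1.0, -0.001, 0.0], [0.0, 0.0, -1.0]]
contact_force: [0.3, -0.0, -1.0]
gripper_width: 20.3
finger_force: 60.0
```

Emit:
drive_tool(series="4.5 0 0 0 0; 4.5 0 0 0 0; 4.5 0 0 0 0; 4.5 0 0 -3 0; 4.5 0 0 -6 0")

```text
time: 16.23
ee_pos: [515.8, 348.6, 78.1]
eef_rot: [[0.001, 1.0, -0.004], [1.0, -0.001, -0.002], [-0.002, -0.004, -1.0]]
contact_force: [1.8, 0.6, 0.6]
gripper_width: 45.0
finger_force: 0.0
```

Emit:
drive_tool(series="8.5 0 0 -6 0; 8.5 0 0 -3 0; 8.5 0 0 0 0")

```text
time: 16.6
ee_pos: [518.1, 349.8, 171.2]
eef_rot: [[0.001, 1.0, 0.004], [1.0, -0.001, 0.002], [0.002, 0.004, -1.0]]
contact_force: [1.1, -0.2, -0.6]
gripper_width: 85.2
finger_force: 0.0
```

```bash
python3 - <<'E'
from h import *
from plant import env
s=env.capture("scene"); w=env.capture("wrist"); np.savez("s8.npz",**s)
a=cv2.resize(s["pixels"][150:300,250:450],(460,345)); b=cv2.resize(w["pixels"],(340,255)); b=cv2.copyMakeBorder(b,0,90,0,0,cv2.BORDER_CONSTANT)
cv2.imwrite("pics/s8.png",np.hstack([a,b]))
E
a="$(python3 -c "
import numpy as np
a=np.radians(98);p=np.array([567.07,17])+38*np.array([np.cos(a),np.sin(a)])+2*np.array([np.sin(a),-np.cos(a)]);print(*p.round(1))")"; echo $a; python3 plan.py $a 140 98
```

```text
563.8 54.9
t16.70 [516.9 349.1 168.3] yaw 89.94 w 84.9 f 0.0 [-0.5 -0.3  0.3] j [ 27.  26.   7.  71.  -0. 117.]
-4.9 0.79 0.47 -1.34
-4.92 0.67 0.47 -1.34
-4.93 0.56 0.47 -1.34
-4.95 0.44 0.47 -1.34
-4.96 0.32 0.47 -1.34
-4.96 0.21 0.47 -1.34
```

View pics/s8.png

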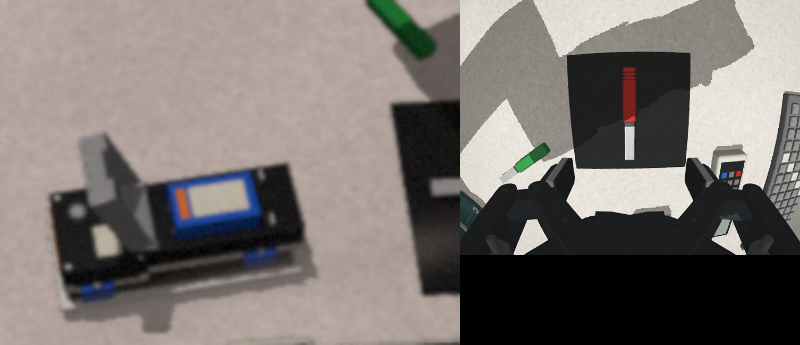

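The cover stands past upright, the tool lies on the mat, and the pack is exposed with its top centre near crop (214,202).

```bash
python3 - <<'E'
from h import *
s=dict(np.load("s8.npz")); O=np.array([567.07,17.0]); a=np.radians(98); X=np.array([np.cos(a),np.sin(a)]); Y=np.array([-X[1],X[0]])
for u,v in((168,180),(252,172),(260,222),(178,235),(214.5,202)):
    p=ray(s,(250+u/2.3,150+v/2.3),84)[:2]; print(p.round(1),((p-O)@X).round(1),((p-O)@Y).round(1))
E
```

```text
[543.4  16.4] 2.6 23.5
[538.   91.7] 78.0 18.4
[588.5  94.9] 74.2 -32.1
[598.6  22.7] 1.2 -32.0
[567.2  56.4] 39.0 -5.6
```

Emit:
drive_tool(series="8.5 -4.9 0.8 0 -1.3; 8.5 -4.9 0.7 0 -1.3; 8.5 -4.9 0.6 0 -1.3; 8.5 -5 0.4 0.4 -1.3; 8.5 -5 0.3 0.4 -1.3")

```text
time: 17.32
ee_pos: [555.4, 102.0, 159.3]
eef_rot: [[-0.113, 0.994, -0.002], [0.994, 0.113, -0.0], [0.0, -0.002, -1.0]]
contact_force: [0.5, 0.4, -0.0]
gripper_width: 84.8
finger_force: 0.0
```

Emit:
drive_tool(series="8.5 -4.8 0.2 0.4 -1.3; 8.5 0 0 0 0; 8.5 0 0 0 0")

```text
time: 17.7
ee_pos: [562.9, 56.3, 155.9]
eef_rot: [[-0.134, 0.991, -0.002], [0.991, 0.134, 0.0], [0.001, -0.002, -1.0]]
contact_force: [-0.6, 0.6, 0.3]
gripper_width: 85.1
finger_force: 0.0
```

```bash
python3 plan.py 563.5 54.5 75 98 30
```

```text
t17.70 [562.9  56.3 155.9] yaw 97.71 w 85.1 f 0.0 [-0.6  0.6  0.3] j [-3. 20. -4. 66.  0. 80.]
-0.06 0.01 2.7 -0.1
-0.06 0.01 2.7 -0.1
-0.06 0.01 2.7 -0.1
```

Emit:
drive_tool(series="8.5 0 0.1 3 0; 8.5 0 0 3 0; 8.5 0 0 2.5 0; 8.5 0 0 1 0; 8.5 0 0 0.5 0")

```text
time: 18.32
ee_pos: [564.4, 56.9, 56.8]
eef_rot: [[-0.136, 0.991, -0.0], [0.991, 0.136, 0.0], [0.0, -0.0, -1.0]]
contact_force: [0.6, -0.4, 0.1]
gripper_width: 85.2
finger_force: 0.0
```

Emit:
drive_tool(series="7 0 0 0.2 0; 6 0 0 0 0; 5.5 0 0 0 0; 5.5 0 0 0 0")

```text
time: 18.82
ee_pos: [564.6, 56.2, 55.2]
eef_rot: [[-0.135, 0.991, 0.0], [0.991, 0.135, -0.0], [-0.0, 0.0, -1.0]]
contact_force: [-0.1, 0.6, 0.8]
gripper_width: 55.3
finger_force: 0.0
```

Emit:
drive_tool(series="5.5 0 0 0.2 0; 5.5 0 0 0 0; 5 0 0 0 0")

```text
time: 19.2
ee_pos: [564.3, 56.3, 52.8]
eef_rot: [[-0.135, 0.991, -0.0], [0.991, 0.135, 0.0], [0.0, -0.0, -1.0]]
contact_force: [-0.2, -0.2, -0.9]
gripper_width: 49.6
finger_force: 0.4
```

Emit:
drive_tool(series="3.5 0 0 0 0; 3.5 0 0 0 0; 3.5 0 0 0 0; 3.5 0 0 0 0")

```text
time: 19.7
ee_pos: [563.5, 56.1, 53.1]
eef_rot: [[-0.135, 0.991, -0.001], [0.991, 0.135, -0.0], [-0.0, -0.001, -1.0]]
contact_force: [-6.7, -1.3, 8.6]
gripper_width: 44.3
finger_force: 61.1
```

Emit:
drive_tool(series="3.5 0 0 -0.5 0; 3.5 0 0 -1 0; 3.5 0 0 -2 0; 3.5 0 0 -3 0; 3.5 0 0 0 0")

```text
time: 20.32
ee_pos: [566.2, 56.2, 120.3]
eef_rot: [[-0.135, 0.991, 0.005], [0.991, 0.135, -0.0], [-0.001, 0.005, -1.0]]
contact_force: [0.5, 0.6, -2.6]
gripper_width: 44.1
finger_force: 62.1
```

```bash
python3 plan.py 609 -312 140 98 50
```

```text
t20.32 [566.2  56.2 120.3] yaw 97.75 w 44.1 f 62.060426473617554 [ 0.5  0.6 -2.6] j [-3. 21. -7. 61.  0. 80.]
-4.63 -0.09 -0.25 -0.03
-4.63 -0.09 -0.25 -0.03
-4.63 -0.1 -0.25 -0.03
-4.63 -0.1 -0.25 -0.03
-4.63 -0.1 -0.25 -0.03
-4.63 -0.1 -0.25 -0.03
-4.63 -0.11 -0.25 -0.03
-4.63 -0.11 -0.25 -0.03
```

Emit:
drive_tool(series="3.5 0 0 -4 0; 3.5 0 0 -5 0; 3.5 0 0 0 0; 3.5 -3 0 0 0; 3.5 -4.6 -0.1 0 0")

```text
time: 20.95
ee_pos: [573.5, -19.2, 206.4]
eef_rot: [[-0.137, 0.991, -0.001], [0.991, 0.137, 0.0], [0.001, -0.001, -1.0]]
contact_force: [0.7, -0.5, -1.7]
gripper_width: 44.0
finger_force: 62.3
```

Emit:
drive_tool(series="3.5 -4.6 -0.1 0 0; 3.5 -4.6 -0.1 0 0; 3.5 -4.6 -0.1 0 0; 3.5 -4.6 -0.1 0 0; 3.5 -4.6 -0.1 0 0")

```text
time: 21.58
ee_pos: [599.6, -249.2, 206.1]
eef_rot: [[-0.135, 0.991, -0.001], [0.991, 0.135, 0.001], [0.001, -0.001, -1.0]]
contact_force: [-0.1, 0.4, -2.7]
gripper_width: 43.9
finger_force: 62.3
```

```bash
python3 plan.py 609 -312 100 98 50
```

```text
t21.57 [ 599.6 -249.2  206.1] yaw 97.74 w 43.9 f 62.30956792831421 [-0.1  0.4 -2.7] j [-30.  28.  17.  79.   0.  53.]
-2.12 0.03 3.54 -0.09
-2.12 0.03 3.54 -0.09
-2.12 0.02 3.54 -0.09
```

Emit:
drive_tool(series="3.5 -2.1 0 3 0; 3.5 -2.1 0 4 0; 3.5 -2.1 0 4 0; 3.5 0 0 2 0; 3.5 0 0 0 0")

```text
time: 22.2
ee_pos: [606.9, -309.5, 74.9]
eef_rot: [[-0.134, 0.991, -0.004], [0.991, 0.134, 0.003], [0.003, -0.003, -1.0]]
contact_force: [-0.4, 0.1, -1.3]
gripper_width: 44.1
finger_force: 62.3
```

```bash
python3 plan.py 609 -312 4 98 50; python3 - <<'E'
from h import *
from plant import env
for n in("scene","top"):
    c=env.capture(n); p=c["pixels"].astype(int); b,g,r=p[...,0],p[...,1],p[...,2]
    m=(b>90)&(r<60)&(g<110)
    for q in cv2.findContours(m.astype(np.uint8),cv2.RETR_EXTERNAL,cv2.CHAIN_APPROX_NONE)[0]:
        if cv2.contourArea(q)>60: 
            R=cv2.minAreaRect(q); print(n,np.round(R[0],1),np.round(R[1],1),ray(c,R[0],90).round(0),ray(c,R[0],34).round(0))
E
```

```text
t22.20 [ 606.9 -309.5   74.9] yaw 97.73 w 44.1 f 62.25590944290161 [-0.4  0.1 -1.3] j [-34.  34.   7.  64.   0.  48.]
-0.14 0.09 3.55 -0.14
-0.14 0.09 3.55 -0.14
scene [169.2 256.2] [19.5 15. ] [ 599. -290.   90.] [ 570. -305.   34.]
scene [175.  206.2] [17.7 34.5] [ 483. -288.   90.] [ 448. -303.   34.]
top [430.5 412.1] [70.   9.9] [ 177. -182.   90.] [ 162. -191.   34.]
top [379.  377.8] [15.  16.8] [245. -84.  90.] [233. -88.  34.]
top [480.  191.5] [22.  17.6] [ 607. -293.   90.] [ 614. -308.   34.]
```

Emit:
drive_tool(series="3.5 0 0 2.5 0; 3.5 0 0 2 0; 3.5 0 0 1.2 0; 3.5 0 0 0.8 0; 3.5 0 0 0 0")

```text
time: 22.92
ee_pos: [608.3, -310.1, 13.0]
eef_rot: [[-0.135, 0.991, 0.0], [0.991, 0.135, -0.0], [-0.0, 0.0, -1.0]]
contact_force: [0.1, -1.0, -2.3]
gripper_width: 44.1
finger_force: 62.3
```

Emit:
drive_tool(series="3.5 0 0 0.2 0; 3.5 0 0 0 0")

```text
time: 23.18
ee_pos: [608.4, -310.3, 11.2]
eef_rot: [[-0.135, 0.991, 0.0], [0.991, 0.135, -0.0], [-0.0, 0.0, -1.0]]
contact_force: [0.2, -1.2, -1.7]
gripper_width: 44.0
finger_force: 62.3
```

Emit:
drive_tool(series="3.5 0 0 0.3 0; 3.5 0 0 0.2 0; 3.5 0 0 0.1 0; 3.5 0 0 0 0")

```text
time: 23.68
ee_pos: [608.2, -310.1, 4.8]
eef_rot: [[-0.135, 0.991, -0.0], [0.991, 0.135, 0.0], [0.0, -0.0, -1.0]]
contact_force: [0.2, 0.3, -1.9]
gripper_width: 44.2
finger_force: 62.3
```

Emit:
drive_tool(series="3.5 0 0 0.1 0; 3.5 0 0 0 0")

```text
time: 23.92
ee_pos: [608.2, -310.1, 3.8]
eef_rot: [[-0.135, 0.991, -0.0], [0.991, 0.135, 0.0], [0.0, -0.0, -1.0]]
contact_force: [0.3, -0.3, -2.1]
gripper_width: 44.4
finger_force: 62.3
```

Emit:
drive_tool(series="3.5 0 0 0.1 0; 3.5 0 0 0 0; 3.5 0 0 0.05 0; 3.5 0 0 0 0")

```text
time: 24.42
ee_pos: [608.3, -310.3, 3.1]
eef_rot: [[-0.135, 0.991, 0.001], [0.991, 0.135, -0.0], [-0.0, 0.0, -1.0]]
contact_force: [-3.3, 1.3, 9.5]
gripper_width: 43.8
finger_force: 63.4
```

Contact with the tray floor, so I release and rise.

Emit:
drive_tool(series="4.6 0 0 0 0; 5.2 0 0 0 0; 6 0 0 0 0; 6 0 0 -2 0; 6 0 0 -4 0")

```text
time: 25.05
ee_pos: [607.4, -309.6, 61.6]
eef_rot: [[-0.135, 0.991, -0.003], [0.991, 0.135, 0.002], [0.002, -0.002, -1.0]]
contact_force: [0.7, 0.4, -0.5]
gripper_width: 60.1
finger_force: 0.0
```

Emit:
drive_tool(series="6 0 0 -6 0; 6 0 0 -6 0; 6 4 0 0 0; 6 0 0 0 0; 6 0 0 0 0")

```text
time: 25.68
ee_pos: [602.7, -270.6, 182.0]
eef_rot: [[-0.135, 0.991, -0.001], [0.991, 0.135, 0.0], [0.0, -0.001, -1.0]]
contact_force: [0.9, -0.2, 0.1]
gripper_width: 59.6
finger_force: 0.0
```

```bash
python3 plan.py; python3 - <<'E'
from h import *
from plant import env
s=env.capture("scene"); cv2.imwrite("pics/s9.png",s["pixels"])
E
```

```text
t25.68 [ 602.7 -270.6  182. ] yaw 97.76 w 59.6 f 0.0 [ 0.9 -0.2  0.1] j [-31.  29.  16.  76.  -0.  51.]
```

View pics/s9.png

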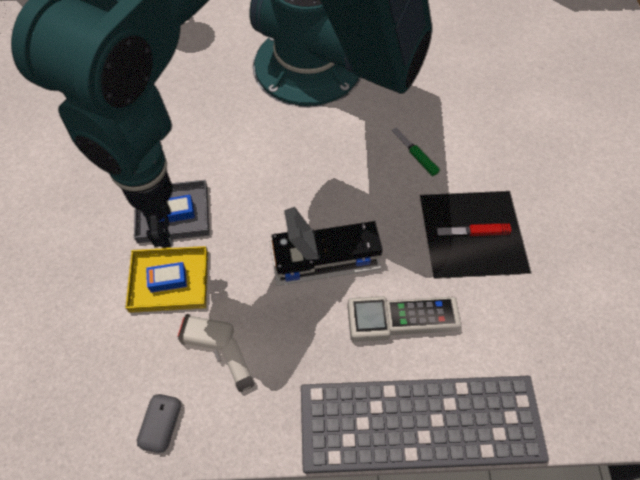

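The pack lies flat and label up in the yellow tray at (166,277). The cover is open at (300,233), and the tool is on the mat at (475,230).

```bash
python3 -c "
from plant import env
print(env.finish_job())"
```

```text
the job is handed in; nothing more can be done
None
```

I handed in the job after about 26 s of the 70 s allowed. The last camera view shows the cover folded past upright, the tool back on the mat, and the spent pack flat and label up in the yellow tray; the judge's verdict was not shown.

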